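# Set the saw guide flush to the panel edge and close the clamp over it

## Task

Slide the aluminium guide plate along the bench until its long face lies flush along the plywood panel's front edge and its left end butts against the steel end stop, and, with it there, press it firmly against the panel edge for a moment, without ramming it. Then turn the clamp's black knob clockwise as far as it goes, so that the red arm lies across the plate. Keep the plate flat on the bench, and leave the other things on the bench where they are.

Things in the scene. Friction and masses are not known exactly. Their poses are not given: they have to be found in the camera images.
- panel: plywood panel fixed to the bench, 100 (x) x 260 (y) x 15 (z) mm; origin at the centre of its underside; +x points away from the robot; its straight reference edge is the long face at x = -50 mm, facing the robot. It is level and turned only about the vertical
- stop: dark steel end stop fixed to the bench at the left end of the reference edge, 80 (x) x 20 (y) x 25 (z) mm, origin at the centre of its underside, axes parallel to the panel's; the stop face is its y = -10 mm side. It stands beyond the reference edge towards the robot and its place along the edge differs from run to run
- plate: loose flat aluminium saw-guide plate (the straightedge) with two flush black strips along it, 92 (x) x 200 (y) x 15 (z) mm, about 0.45 kg, too wide to grip; origin at the centre of its underside; its +x long face is the one to lay against the panel's reference edge and its +y end goes to the stop
- plate_front_left (a point): lower corner of the plate at its (46, 100, 0) mm
- plate_front_right (a point): lower corner of the plate at its (46, -100, 0) mm
- plate_end (a point): middle of the plate's +y end, at its (0, 100, 0) mm
- clamp (a joint): turning clamp: red arm 80 x 20 x 8 mm (underside 18 mm above the bench, passes over panel and plate) on a vertical pivot, with a black round knob on its outer end. 0 rad = open, arm along the edge to the panel's -y; turns clockwise seen from above to its end stop at 1.57 rad = closed, arm square to the edge, over the plate. Needs about 2 N at the knob; stays where left
- pivot (a point): the clamp's pivot axis, fixed on the panel at the panel's (-22, -20, 18) mm
- clamp_knob (a point): middle of the height of the clamp's black knob, on the knob's axis: 20 mm in diameter, upright, from 26 to 73 mm above the bench, 75 mm from the pivot axis
- caddy: clear plastic screw caddy with orange-tabbed flip-top compartments, 130 x 190 x 44 mm; leave it alone; origin at the centre of its underside
- scraper: stainless putty scraper with black handle, 190 mm long (handle 100 mm to its -x, blade 70 mm wide to its +x), 18 mm high, lying flat; leave it alone; origin at the handle's front end, underside
- insulator: green ceramic insulator, 48 mm in diameter, 50 mm high, standing on the plywood panel; leave it alone; origin at the centre of its underside
- door_knob: black plastic door knob, 54 mm in diameter, 60 mm high, standing on its rose; leave it alone; origin at the centre of its underside
- jar: amber jar with a steel cap, 60 mm in diameter, 65 mm high; leave it alone; origin at the centre of its underside
- hinge: opened flat brass door hinge, 90 x 75 x 8 mm; leave it alone; origin at the centre of its underside
Mind the look-alikes: they are no part of the job. Leave any blue or turquoise look-alike of the plate alone.

How it is judged:
By the outcome, as a careful person would: the job done as asked, in the order asked, and still so for the second after the job is handed in, with the robot touching nothing.
It also fails if it takes over 72 s, if anything falls off the work surface, if the arm or the gripper's body presses on something with over 40 N, if the wrist force passes 120 N, or if a joint passes its speed limit or range.

## Robot

A 6-joint arm with a two-finger parallel gripper is mounted at the origin on the work surface. World frame = base frame: x ahead of the robot, y to its left, z up, the work surface at z = 0. Lengths are in m, angles in rad, forces in N, time in s.
With the tool pointing down it reaches from about 0.3 to 0.775 m from the base axis. Payload 14.6 kg.
Tool frame: the origin (TCP) lies at the very end of the fingers, on their centre line; the grasp point (between the pads) lies behind it (r.grip_depth is the z of the grasp point in the tool frame, in m); z points along the fingers, y is the line along which they close (so a half turn about z gives the same grasp; the last joint's range is limited). The gripper opens to 85 mm and grips with 20 to 120 N. Pads are 22 mm wide; open, the fingers measure 114 mm over their backs; the gripper's body (76 mm by 85 mm) begins 54 mm behind the grasp point. The pads swing forward as they close: fully open they stand 13 mm farther back than shut.
Start: joints at [-1.302, 0.3, 1.521, -0, 1.321, -0.067], TCP at [0.181, -0.519, 0.231] pointing down, gripper open.
Joint ranges: [-3.03, 3.03], [-0.79, 2.21], [0.23, 2.52], [-1.04, 4.18], [0, 3.07], [-2.55, 2.55]. Speed limits (rad/s): [2.22, 2.22, 2.57, 3.14, 3.14, 3.14].

## Interface

Orientations are given as a unit quaternion [x, y, z, w].
In Python, from workcell import r, eyes gives the robot as it stands.
- The arm moves only by the tool servo_tool, never from a script. Its argument "moves" is a list that holds one entry, the list of rows, each a list of 7 numbers: the shift along the world's x, y, z in units of 50 mm (1.0 is 50 mm), then the turn, a rotation vector about the world's x, y, z in units of 6 degrees (1.0 is 6 degrees), then the opening, from 0 (shut) to 1 (fully open). A call has 1 to 8 rows; each row shifts and turns the commanded pose from where the row before left it; what a row does not reach is not made up. A row lasts 1/10 s, in which the tool goes at most 50 mm and 8.59 degrees, less where a joint would pass 70% of its speed; a pose out of reach is approached as far as the arm can. A call is refused whole if a number of a shift passes 1 or a number of a turn 1, either way. A call with a gripper value outside its range is refused whole. The fingers move at their own pace and stop on an object; "grip_force" is the grip in N (left out, the last holds). Time passes only in rows, so rows that do not move let the fingers close. It gives the time, the measured TCP pose, the force, the opening and the grip force at its end, in the units of the state.
- r.state(): the state, without advancing time (a new reading comes with each control period).
- eyes.read_camera(name): name is "scene" or "top" or "wrist"; returns a dict with "color" (480x640x3 uint8, red, green, blue), "z_map" (480x640 float32, m along the optical axis (not along the pixel's ray), 0 where there is no reading), "K" (3x3 intrinsics, pixels), "cam_to_world" (4x4, takes a point from camera to world coordinates). Camera axes: x right, y up, looking along -z (the intrinsics and any distortion apply to the point x, -y, -z); pixel columns grow to the right and rows downward; lengths in m; the calibration is good to about 2 mm. A picture is of the moment at which its call begins.
- r.sign_off(): hands the job in; it is judged then, once.
Trained networks look in a picture, given as the dict that the camera call returned (one of the last four; its "shot" number tells which), for a name from the list of things; names that differ only in an ending like _2 or _b are one class to them, and where a whole thing is asked for, a point or a joint stands for the part that bears it (a point fixed in the world has none). Each returns a list of dicts, best first, with "confidence" (0 to 1); they miss things now and then, are a little off and sometimes report something else, mostly with a low value. They report only what shows in the picture. A call takes as long as a camera call. They do not tell look-alikes from the thing itself.
- eyes.boxes_of(picture, name): "centre" ([x, y, z] in m, in world coordinates, good to about 4 mm: the middle of the surface that is visible of it).
- eyes.cut_out(picture, name): "pixels" (480x640 bool, what is visible of it).
The state is a dict: "t": time; "q": joint angles; "joint_velocities": joint speeds; "tau": joint torques, N m; "tool_pos": TCP position; "eef_rot": TCP orientation; "wrist_force": force on the tool from outside, world axes, zero at the start; "wrist_torque": the same for the moment, N m; "gripper_width": opening from 0.0 (shut) to 1.0 (fully open); "finger_force": force on a finger pad.
Only numpy, scipy, OpenCV 4.12 (cv2) and the standard library are available. Lean on these libraries where they do the work, as an engineer would, in place of code of your own. Each camera call takes 0.05 s, during which the arm holds its last target. There are 200 camera calls.

## Working session

There is one attempt and no reset: what is moved stays moved. The work goes in short steps, Python scripts to look and compute and a tool call to move; the robot and the scene stay as the last step left them, time stands still between calls to the robot, and variables do not carry over. Pictures are saved under pics/ and viewed, at most 10 in all, crops included, and the job is handed in when it is done.

Besides the shell and the picture viewer there is one more tool, called after "Emit:" as name(argument=value, ...) on one line, values as JSON. servo_tool: Moves the arm, as the interface text tells. Its arguments: {"type":"object","properties":{"moves":{"type":"array"},"grip_force":{"type":"number"}},"required":["moves"]}

```bash
mkdir -p pics; cat > h.py <<'E'
import numpy as np, cv2
from workcell import r, eyes
def world(p, mask):
    v,u=np.nonzero(mask & (p["z_map"]>0)); d=p["z_map"][v,u]; K=p["K"]
    x=(u-K[0,2])/K[0,0]*d; y=(v-K[1,2])/K[1,1]*d
    return (p["cam_to_world"]@np.c_[x,-y,-d,np.ones_like(d)].T).T[:,:3]
def rect(P):
    c,s,a=cv2.minAreaRect((P[:,:2]*1000).astype(np.float32)); return np.round(c,1),np.round(s,1),round(a,2)
E
python3 - <<'E'
from h import *
for n in("top","scene"):
    p=eyes.read_camera(n); cv2.imwrite(f"pics/{n}0.png",p["color"][:,:,::-1])
    for k in["panel","stop","plate","clamp_knob","clamp","insulator","door_knob","jar","hinge","caddy","scraper"]:
        for b in eyes.boxes_of(p,k)[:3]: print(n,k,np.round(b["centre"],3),round(b["confidence"],2))
s=r.state();print(s["t"],s["tool_pos"],s["eef_rot"],s["gripper_width"],r.grip_depth)
E
```

```text
top panel [ 0.628 -0.46   0.069] 0.71
top panel [0.69  0.062 0.016] 0.7
top panel [0.531 0.021 0.017] 0.68
top plate [0.532 0.018 0.016] 0.91
top plate [0.329 0.166 0.014] 0.91
top plate [ 0.337 -0.097  0.017] 0.9
top clamp_knob [0.657 0.019 0.025] 0.75
top clamp_knob [0.534 0.019 0.018] 0.61
top insulator [0.704 0.167 0.062] 0.75
top door_knob [ 0.688 -0.35   0.057] 0.63
top jar [ 0.63  -0.459  0.063] 0.92
top jar [ 0.685 -0.35   0.055] 0.55
top hinge [ 0.523 -0.436  0.007] 0.69
top hinge [0.705 0.168 0.059] 0.57
top caddy [0.657 0.437 0.041] 0.84
top scraper [0.48  0.368 0.011] 0.7
scene panel [0.69  0.042 0.02 ] 0.71
scene stop [0.618 0.192 0.023] 0.63
scene plate [0.536 0.008 0.017] 0.84
scene plate [0.335 0.158 0.016] 0.65
scene plate [ 0.343 -0.105  0.015] 0.61
scene clamp_knob [0.657 0.016 0.032] 0.76
scene clamp_knob [0.664 0.416 0.041] 0.33
scene clamp [0.657 0.012 0.035] 0.74
scene insulator [0.716 0.158 0.045] 0.72
scene insulator [0.656 0.012 0.029] 0.18
scene door_knob [ 0.697 -0.367  0.054] 0.55
scene jar [ 0.644 -0.476  0.065] 0.88
scene jar [0.656 0.012 0.032] 0.71
scene hinge [ 0.522 -0.439  0.007] 0.69
scene caddy [0.663 0.416 0.041] 0.59
scene scraper [0.475 0.359 0.013] 0.6
scene scraper [ 0.521 -0.442  0.007] 0.52
1.2 [ 0.1812409  -0.5192827   0.23128692] [9.85936151e-01 1.67122426e-01 9.17709265e-06 9.95568371e-06] 1.0025559710325143 -0.0187
```

View pics/top0.png

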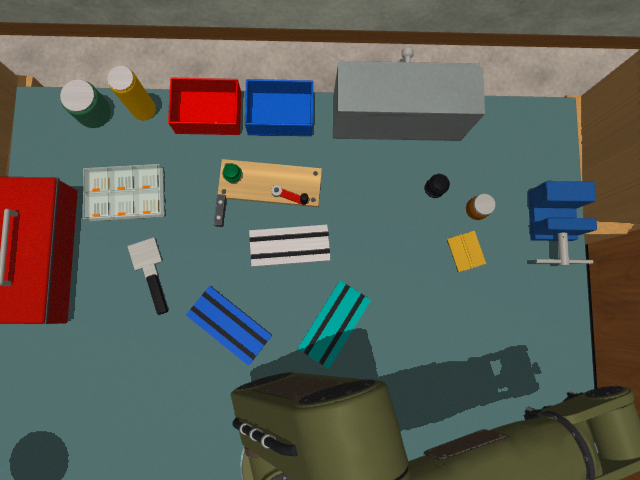

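View pics/scene0.png

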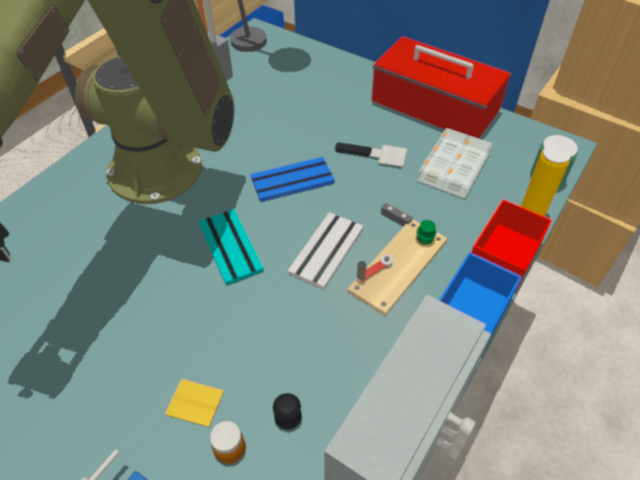

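The top picture shows the silver plate at about (290,245), the panel at (270,183), the stop at (220,209), and the clamp pivot at (277,190) with its knob at (304,198). The blue and turquoise look-alikes are at (229,325) and (335,325). The scene picture agrees with this.

```bash
cat >> h.py <<'E'
def measure(n, plateseed=(0.532,0.018)):
    p=eyes.read_camera(n); W=world(p,np.ones((480,640),bool)); 
    m=np.zeros((480,640),bool); m[p["z_map"]>0]=True
    full=np.full((480,640,3),np.nan); full[m]=W
    out={}
    for k,near in(("plate",plateseed),("panel",(0.69,0.05)),("stop",(0.618,0.19)),("clamp_knob",None),("clamp",None),("insulator",None)):
        best=None
        for b in eyes.cut_out(p,k):
            P=full[b["pixels"]&m]
            if len(P)<20: continue
            c=np.median(P,0)
            if near is None or np.hypot(*(c[:2]-near))<0.06: best=P;break
        if best is not None: out[k]=best
    return p,full,out
E
python3 - <<'E'
from h import *
for n in("top","scene"):
    p,full,o=measure(n)
    for k,P in o.items():
        z=P[:,2]; print(n,k,len(P),np.round(np.percentile(z,[5,50,95]),4))
        if k in("plate","panel","stop"):
            h={"plate":.015,"panel":.015,"stop":.025}[k]; Q=P[abs(z-h)<.004]; print("   ",len(Q),rect(Q) if len(Q)>9 else "")
        elif k!="insulator":
            print("   ",rect(P)); Q=P[z>0.05]; print("   top",len(Q),Q.mean(0) if len(Q) else "")
    print(n,"px scale",p["K"][0,0],p["cam_to_world"][:3,3])
E
```

```text
top plate 2940 [0.0095 0.0152 0.0197]
    2438 (array([531.9,  20.7]), array([ 92.9, 200.1]), 4.96)
top panel 3646 [0.0097 0.0155 0.0281]
    2687 (array([694.3,  74.2]), array([260.3, 102.4]), 85.47)
top stop 299 [0.0081 0.0246 0.0292]
    226 (array([618.6, 198.9]), array([20.8, 80.2]), 85.42)
top clamp_knob 332 [0.0198 0.0281 0.0732]
    (array([659.9,  21.2]), array([96.4, 26.8]), 72.24)
   top 57 [ 0.64208223 -0.01414047  0.06920491]
top clamp 328 [0.0222 0.0287 0.0733]
    (array([656.7,  23.1]), array([97.7, 26.6]), 66.21)
   top 64 [ 0.64305992 -0.01450003  0.06957141]
top insulator 273 [0.0394 0.0623 0.0679]
top px scale 531.6766042531019 [ 0.35192751 -0.00993741  1.35204425]
scene panel 4159 [0.0091 0.0163 0.0314]
    3117 (array([693.9,  72.4]), array([264.6, 103.4]), 85.5)
scene clamp_knob 456 [0.0225 0.0303 0.0734]
    (array([658.2,  25.6]), array([109.2,  30.2]), 68.18)
   top 103 [ 0.64641833 -0.02061627  0.06675908]
scene clamp 504 [0.0059 0.0294 0.0731]
    (array([655.9,  26.6]), array([93.5, 75.4]), 41.21)
   top 106 [ 0.64623379 -0.02040286  0.06688154]
scene insulator 398 [0.0205 0.047  0.0671]
scene px scale 577.3168142409558 [ 0.98745272 -0.6859046   1.06817678]
```

Emit:
servo_tool(moves=[[[0.45,0.88,0,0,0,-0.3,0.7],[0.45,0.88,0,0,0,-0.3,0.7],[0.45,0.88,0,0,0,-0.3,0.7],[0.45,0.88,0,0,0,-0.3,0.7],[0.45,0.88,0,0,0,-0.3,0.7],[0.45,0.88,0,0,0,-0.3,0.7],[0.45,0.88,0,0,0,-0.3,0.7],[0.45,0.88,0,0,0,-0.27,0.7]]])

```text
t: 2.7
tool_pos: [0.3617, -0.1654, 0.2316]
eef_rot: [0.999, 0.043, 0.0, 0.0]
wrist_force: [1.4, -0.9, -0.2]
gripper_width: 0.701
finger_force: 0.0
```

Emit:
servo_tool(moves=[[[0.4,0.75,-0.4,0,0,0,0.7],[0.4,0.75,-0.4,0,0,0,0.7],[0.4,0.75,-0.4,0,0,0,0.7],[0.4,0.75,-0.4,0,0,0,0.7],[0.26,0.65,-0.5,0,0,0,0.7],[0,0,-0.5,0,0,0,0.7],[0,0,0,0,0,0,0.7]]])

```text
t: 3.4
tool_pos: [0.4528, 0.016, 0.0988]
eef_rot: [0.999, 0.045, -0.003, -0.0]
wrist_force: [-0.7, -0.6, 0.6]
gripper_width: 0.702
finger_force: 0.0
```

Emit:
servo_tool(moves=[[[0,0,-0.6,0,0,0,0.7],[0,0,-0.6,0,0,0,0.7],[0,0,-0.4,0,0,0,0.7],[0,0,-0.2,0,0,0,0.7],[0,0,-0.1,0,0,0,0.7],[0,0,0,0,0,0,0.7]]])

```text
t: 4.0
tool_pos: [0.4546, 0.0149, 0.0069]
eef_rot: [0.999, 0.044, 0.0, 0.0]
wrist_force: [0.8, 0.2, -0.1]
gripper_width: 0.698
finger_force: 0.0
```

```bash
python3 - <<'E'
from h import *
p=eyes.read_camera("wrist"); cv2.imwrite("pics/w1.png",p["color"][:,:,::-1])
print(p["cam_to_world"].round(3))
full=np.full((480,640,3),np.nan);m=p["z_map"]>0; W=world(p,np.ones((480,640),bool));full[m]=W
np.save("w1.npy",full)
print(r.state()["tool_pos"])
E
```

```text
[[ 0.087  0.959  0.269  0.523]
 [-0.996  0.084  0.023  0.021]
 [-0.    -0.27   0.963  0.149]
 [ 0.     0.     0.     1.   ]]
[0.45477193 0.01501747 0.00719771]
```

View pics/w1.png

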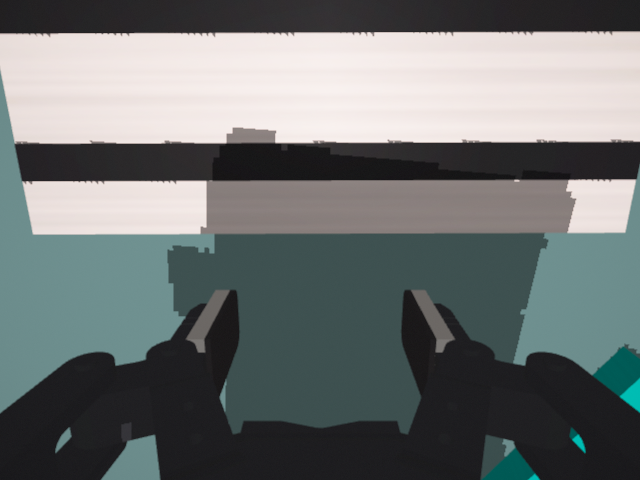

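The wrist picture shows the plate's near edge at row 234, from column 33 to 627, parallel to the fingertips at about (225,292) and (415,292). The clearance is good.

```bash
python3 - <<'E'
import numpy as np
f=np.load("w1.npy")
for v,u in((295,222),(295,230),(295,420),(292,414),(345,195),(345,440),(225,50),(225,600),(240,50),(240,600)): print(v,u,f[v,u].round(4))
E
```

```text
295 222 [0.4627 0.049  0.0211]
295 230 [0.463  0.0463 0.0211]
295 420 [ 0.4681 -0.0175  0.0202]
292 414 [ 0.4685 -0.0157  0.019 ]
345 195 [0.46   0.0501 0.0484]
345 440 [ 0.4659 -0.0167  0.0487]
225 50 [0.4801 0.1088 0.0143]
225 600 [ 0.4964 -0.0752  0.0152]
240 50 [ 4.697e-01  1.187e-01 -1.000e-04]
240 600 [ 0.4877 -0.0877 -0.    ]
```

Emit:
servo_tool(moves=[[[0,0,-0.12,0,0,0,0.7],[0,0,-0.12,0,0,0,0.7],[0.15,0,0,0,0,0,0.7],[0.15,0,0,0,0,0,0.7],[0.1,0,0,0,0,0,0.7],[0.1,0,0,0,0,-0.1,0.7],[0.1,0,0,0,0,-0.1,0.7],[0.1,0,0,0,0,-0.1,0.7]]])

```text
t: 4.85
tool_pos: [0.4881, 0.0154, -0.0051]
eef_rot: [1.0, 0.028, -0.002, -0.0]
wrist_force: [-18.6, 0.2, 27.5]
gripper_width: 0.7
finger_force: 14.5
```

Emit:
servo_tool(moves=[[[0,0,0.08,0,0,0,0.7],[0,0,0,0,0,0,0.7]]])

```text
t: 5.05
tool_pos: [0.4892, 0.0153, -0.0016]
eef_rot: [1.0, 0.028, 0.0, 0.0]
wrist_force: [-0.3, -0.1, 0.7]
gripper_width: 0.695
finger_force: 0.3
```

```bash
python3 - <<'E'
from h import *
p=eyes.read_camera("wrist"); cv2.imwrite("pics/w2.png",p["color"][:,:,::-1])
p,full,o=measure("top"); P=o["plate"];print(rect(P[abs(P[:,2]-.015)<.004]),np.median(P[:,2]))
s=r.state();print(s["tool_pos"],s["wrist_force"],s["finger_force"])
E
```

```text
(array([546.3,  18.3]), array([ 91. , 199.9]), 2.48) 0.015307035728085339
[ 0.48924071  0.0152182  -0.00179558] [-0.67824931 -0.60741843 -0.05294723] 0.008165932958945632
```

View pics/w2.png

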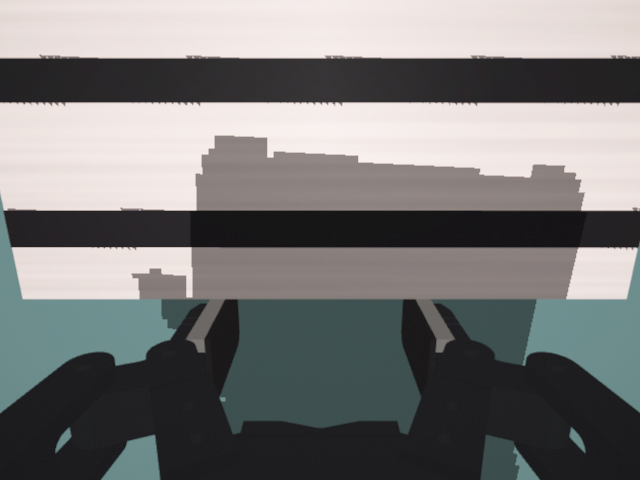

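The wrist picture shows both fingertips (220,300 and 420,300) against the plate's near edge at row 299, and the plate flat. After a slight lift the force is clear of the bench.

Emit:
servo_tool(moves=[[[0.1,0,0,0,0,-0.15,0.7],[0.1,0,0,0,0,-0.15,0.7],[0.1,0,0,0,0,-0.15,0.7],[0.1,0,0,0,0,-0.15,0.7],[0.1,0,0,0,0,-0.15,0.7],[0.1,0,0,0,0,-0.15,0.7],[0.1,0,0,0,0,-0.15,0.7],[0.1,0,0,0,0,-0.12,0.7]]])

```text
t: 6.25
tool_pos: [0.5296, 0.0152, -0.0018]
eef_rot: [0.999, -0.034, -0.0, -0.0]
wrist_force: [-1.3, -0.6, -0.7]
gripper_width: 0.696
finger_force: 0.7
```

```bash
python3 - <<'E'
from h import *
p,full,o=measure("top",(0.585,0.018))
for k in("plate","panel","stop"):
    if k in o: P=o[k];h=.025 if k=="stop" else .015; print(k,rect(P[abs(P[:,2]-h)<.004]))
s=r.state();print(s["t"],s["tool_pos"],s["eef_rot"],s["wrist_force"])
E
```

```text
plate (array([587. ,  11.4]), array([200.1,  93.3]), 85.6)
panel (array([662.3,  28.1]), array([59.5, 30.1]), 64.48)
stop (array([618.8, 199.4]), array([20.9, 79.3]), 85.05)
6.6 [ 0.52924092  0.01519679 -0.00158486] [ 9.99450959e-01 -3.31324504e-02  1.47176437e-04 -7.04345421e-06] [-0.00781418  0.01644164  0.81870497]
```

Emit:
servo_tool(moves=[[[-0.25,0,0,0,0,0,0.7],[0,0,0.7,0,0,0,0],[0,-0.3,0.7,0,0,0,0],[0.4,-0.8,0,0,0,0,0],[0.4,-0.8,0,0,0,0,0],[0.35,-0.72,-0.2,0,0,0,0],[0,0,-0.5,0,0,0,0],[0,0,-0.4,0,0,0,0]]])

```text
t: 7.4
tool_pos: [0.5741, -0.1169, 0.0122]
eef_rot: [0.999, -0.034, -0.0, -0.0]
wrist_force: [0.5, 1.1, -0.8]
gripper_width: -0.001
finger_force: 0.0
```

Emit:
servo_tool(moves=[[[0,0,-0.12,0,0,0,0],[0.016,0.2,0,0,0,0,0],[0.016,0.2,0,0,0,0,0],[0.016,0.2,0,0,0,0,0],[0.016,0.2,0,0,0,0,0],[0.016,0.2,0,0,0,0,0],[0.016,0.2,0,0,0,0,0],[0.016,0.2,0,0,0,0,0]]])

```text
t: 8.2
tool_pos: [0.5807, -0.0452, 0.0086]
eef_rot: [0.999, -0.033, 0.001, 0.0]
wrist_force: [0.7, -6.5, 6.8]
gripper_width: 0.0
finger_force: 5.0
```

```bash
cat >> h.py <<'E'
def check(seed):
    p,full,o=measure("top",seed)
    P=o["plate"]; c,s_,a=rect(P[abs(P[:,2]-.015)<.004]); y=np.deg2rad(a if s_[0]>150 else a+90); a=y-np.pi/2
    th=np.deg2rad(-4.53); R=np.array([[np.cos(th),-np.sin(th)],[np.sin(th),np.cos(th)]])
    print("plate in panel frame mm",((c-[694.2,73.5])@R).round(1),"size",s_,"yaw rel deg",np.rad2deg(a-th).round(2),"target -96, ~9; z",np.percentile(P[:,2],[5,50,95]).round(4))
    s=r.state();print(s["t"],s["tool_pos"],s["wrist_force"]); return p,full,o
E
python3 -c "
from h import *
check((0.59,0.07))"
```

```text
plate in panel frame mm [-101.9   13.3] size [134.6  92.9] yaw rel deg 90.21 target -96, ~9; z [0.0092 0.0152 0.0201]
8.55 [ 0.58068566 -0.04421471  0.008523  ] [0.996177   4.73258787 6.51954438]
```

Emit:
servo_tool(moves=[[[0.016,0.1,0.06,0,0,0,0],[0.008,0.1,0,0,0,0,0],[0.008,0.1,0,0,0,0,0],[0.008,0.1,0,0,0,0,0]]])

```text
t: 8.95
tool_pos: [0.5819, -0.0253, 0.0104]
eef_rot: [0.999, -0.033, 0.0, 0.0]
wrist_force: [-0.8, -3.0, 2.8]
gripper_width: -0.002
finger_force: 1.6
```

```bash
python3 -c "
from h import *
check((0.59,0.09))
s=r.state();print(s['finger_force'])"
```

```text
Traceback (most recent call last):
  File "h.py", line 25, in check
    P=o["plate"]; c,s_,a=rect(P[abs(P[:,2]-.015)<.004]); y=np.deg2rad(a if s_[0]>150 else a+90); a=y-np.pi/2
      ~^^^^^^^^^
KeyError: 'plate'
```

Emit:
servo_tool(moves=[[[0.003,0.04,0,0,0,0,0],[0.003,0.04,0,0,0,0,0],[0.003,0.04,0,0,0,0,0],[0.002,0.03,0,0,0,0,0],[0,0,0,0,0,0,0]]])

```text
t: 9.8
tool_pos: [0.5824, -0.018, 0.0103]
eef_rot: [0.999, -0.033, -0.0, -0.0]
wrist_force: [-0.3, 0.6, 0.2]
gripper_width: -0.001
finger_force: 0.0
```

```bash
python3 - <<'E'
from h import *
p=eyes.read_camera("top"); c=p["color"][130:290,180:360,::-1]; cv2.imwrite("pics/t3.png",cv2.resize(c,None,fx=4,fy=3.7,interpolation=cv2.INTER_NEAREST))
s=r.state();print(s["t"],s["tool_pos"],s["wrist_force"])
full=np.full((480,640,3),np.nan);m=p["z_map"]>0;full[m]=world(p,np.ones((480,640),bool))
for k in eyes.cut_out(p,"plate"):
    P=full[k["pixels"]&m];print(k["confidence"],np.median(P,0),rect(P))
E
```

```text
9.85 [ 0.58242055 -0.01806586  0.01030955] [-0.25994389 -0.07687794 -0.96688744]
0.96 [0.35591039 0.19704497 0.01554663] (array([345.8, 173.7]), array([190.7, 101. ]), 62.35)
0.86 [ 0.37173703 -0.12360969  0.01501721] (array([ 361.1, -112.1]), array([ 90.7, 140.6]), 60.39)
0.72 [0.59523125 0.12568997 0.01540085] (array([581.4, 116.9]), array([153.2, 124.4]), 82.67)
0.29 [0.69964474 0.08805907 0.01524642] (array([686.6,  76.3]), array([263.9, 132.9]), 84.56)
```

View pics/t3.png

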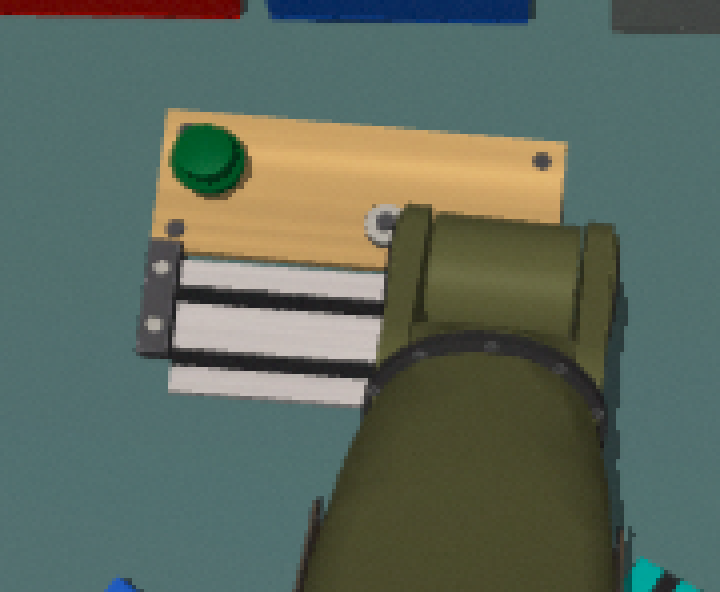

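The crop shows the plate's left end at the stop (column 178) and only a thin gap to the panel (row 262). I'll push on in small steps until I feel the stop.

Emit:
servo_tool(moves=[[[0.002,0.02,0,0,0,0,0],[0.002,0.02,0,0,0,0,0]]])

```text
t: 10.1
tool_pos: [0.5826, -0.0166, 0.0103]
eef_rot: [0.999, -0.033, -0.0, 0.0]
wrist_force: [-2.4, -10.8, 1.5]
gripper_width: -0.002
finger_force: 5.1
```

Emit:
servo_tool(moves=[[[0.002,0.02,0,0,0,0,0],[0.002,0.02,0,0,0,0,0]]])

```text
t: 10.3
tool_pos: [0.5824, -0.0162, 0.0103]
eef_rot: [0.999, -0.033, -0.0, 0.001]
wrist_force: [-4.3, -21.8, 1.7]
gripper_width: -0.003
finger_force: 11.4
```

Emit:
servo_tool(moves=[[[0,-0.2,0,0,0,0,0],[0,0,0.8,0,0,0,0.7],[0,0,0.9,0,0,0,0.7],[-0.4,0.8,0,0,0,0,0.7],[-0.4,0.8,0,0,0,0,0.7],[-0.34,0.85,-0.2,0,0,0,0.7],[0,0,-0.8,0,0,0,0.7],[0,0,-0.6,0,0,0,0.7]]])

```text
t: 11.1
tool_pos: [0.5253, 0.0995, 0.0143]
eef_rot: [0.999, -0.032, 0.0, -0.0]
wrist_force: [-0.3, 0.1, 0.3]
gripper_width: 0.7
finger_force: 0.0
```

```bash
python3 -c "
from h import *
check((0.59,0.09))"
```

```text
plate in panel frame mm [-100.7    9.3] size [200.3  92.9] yaw rel deg -0.11 target -96, ~9; z [0.0106 0.0152 0.02  ]
11.45 [0.52682127 0.09812231 0.01700897] [ 0.22586228 -0.34979152 -0.4354282 ]
```

Emit:
servo_tool(moves=[[[0,0,-0.2,0,0,0,0.7],[0,0,-0.15,0,0,0,0.7],[0.08,-0.006,0,0,0,0,0.7],[0.08,-0.006,0,0,0,0,0.7],[0.04,-0.003,0,0,0,0,0.7],[0.04,-0.003,0,0,0,0,0.7],[0.02,0,0,0,0,0,0.7]]])

```text
t: 12.15
tool_pos: [0.5385, 0.0972, -0.0022]
eef_rot: [0.999, -0.033, -0.001, 0.0]
wrist_force: [-5.4, -1.1, 2.8]
gripper_width: 0.697
finger_force: 2.6
```

Emit:
servo_tool(moves=[[[0.02,-0.002,0,0,0,0,0.7],[0.02,-0.002,0,0,0,0,0.7],[0.02,-0.002,0,0,0,0,0.7],[0.02,-0.002,0,0,0,0,0.7]]])

```text
t: 12.55
tool_pos: [0.5419, 0.097, -0.0023]
eef_rot: [0.999, -0.033, -0.001, -0.0]
wrist_force: [-13.3, 2.1, 8.4]
gripper_width: 0.701
finger_force: 6.7
```

Emit:
servo_tool(moves=[[[0.02,-0.002,0.01,0,0,0,0.7],[0.02,-0.002,0,0,0,0,0.7]]])

```text
t: 12.75
tool_pos: [0.5425, 0.0974, -0.0024]
eef_rot: [0.999, -0.033, -0.003, -0.0]
wrist_force: [-22.1, 6.6, 10.6]
gripper_width: 0.702
finger_force: 11.2
```

```bash
python3 -c "
from h import *
check((0.6,0.09))"
```

```text
Traceback (most recent call last):
  File "h.py", line 25, in check
    P=o["plate"]; c,s_,a=rect(P[abs(P[:,2]-.015)<.004]); y=np.deg2rad(a if s_[0]>150 else a+90); a=y-np.pi/2
      ~^^^^^^^^^
KeyError: 'plate'
```

Emit:
servo_tool(moves=[[[0.02,0.03,0,0,0,0,0.7],[0,0.03,0,0,0,0,0.7],[0,0,0,0,0,0,0.7],[0,0,0,0,0,0,0.7],[0,0,0,0,0,0,0.7]]])

```text
t: 13.6
tool_pos: [0.5427, 0.0993, -0.0026]
eef_rot: [0.999, -0.034, -0.004, 0.001]
wrist_force: [-22.2, -4.2, 9.7]
gripper_width: 0.697
finger_force: 10.9
```

Emit:
servo_tool(moves=[[[-0.1,0,0,0,0,0,0.7],[-0.3,0,0.2,0,0,0,0.7],[-0.4,0,0.6,0,0,0,0.7],[-0.8,0,0.2,0,0,0,0.7],[0,0,0,0,0,0,0.7]]])

```text
t: 14.1
tool_pos: [0.463, 0.0999, 0.0493]
eef_rot: [0.999, -0.033, 0.0, -0.0]
wrist_force: [0.8, 0.4, 0.2]
gripper_width: 0.701
finger_force: 0.0
```

```bash
python3 -c "
from h import *
p,f,o=check((0.6,0.09))
c=p['color'][130:290,180:360,::-1]; cv2.imwrite('pics/t4.png',cv2.resize(c,None,fx=4,fy=3.7,interpolation=cv2.INTER_CUBIC))
for k in ('panel','stop'):
    if k in o: P=o[k];h=.025 if k=='stop' else .015; print(k,rect(P[abs(P[:,2]-h)<.004]))
for k in ('clamp','clamp_knob'): P=o[k];Q=P[P[:,2]>.05];print(k,Q.mean(0),Q[:,:2].min(0),Q[:,:2].max(0))
"
```

```text
plate in panel frame mm [-94.7   9.5] size [200.6  95.7] yaw rel deg -0.56 target -96, ~9; z [0.0099 0.0152 0.0198]
14.45 [0.46628876 0.09968654 0.04791453] [ 1.48609592  0.44930956 -1.07531364]
panel (array([693.4,  74.1]), array([260., 103.]), 85.35)
stop (array([618.7, 198.7]), array([20.4, 80.3]), 85.73)
clamp [ 0.64216171 -0.01364142  0.06937119] [ 0.63477056 -0.02291023] [ 0.65161158 -0.00550032]
clamp_knob [ 0.64330867 -0.01447615  0.06922258] [ 0.63477056 -0.02308509] [ 0.65393107 -0.00550032]
```

View pics/t4.png

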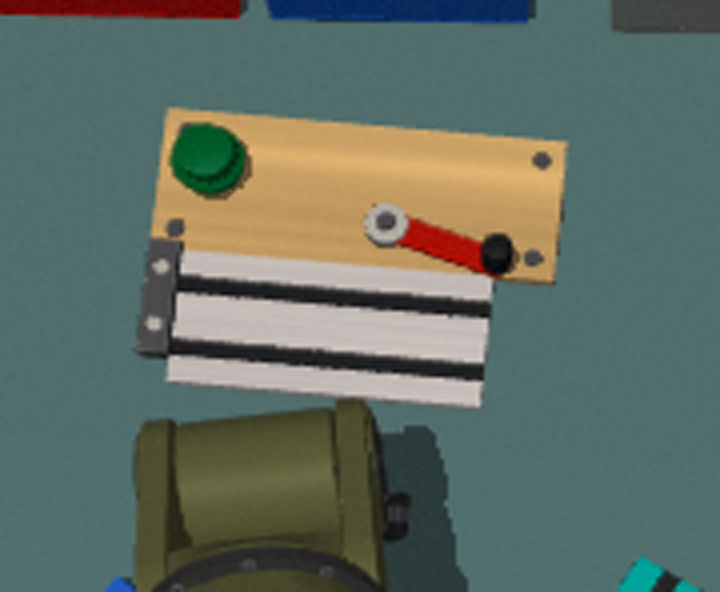

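Emit:
servo_tool(moves=[[[0,-0.4,0.9,0,0,0,0],[0.4,-0.9,0,0,0,0,0],[0.4,-0.9,0,0,0,0,0],[0.8,-0.4,0,0,0,0,0],[0.75,0,0,0,0,0,0],[0,0,-0.9,0,0,0,0],[0,0,-0.5,0,0,0,0],[0,0,-0.2,0,0,0,0]]])

```text
t: 15.25
tool_pos: [0.5821, -0.0303, 0.01]
eef_rot: [0.999, -0.033, -0.002, -0.0]
wrist_force: [-0.4, 0.0, -0.2]
gripper_width: 0.005
finger_force: 0.0
```

Emit:
servo_tool(moves=[[[0.008,0.1,0,0,0,0,0],[0.008,0.1,0,0,0,0,0],[0.003,0.04,0,0,0,0,0],[0.002,0.02,0,0,0,0,0],[0.002,0.02,0,0,0,0,0]]])

```text
t: 15.75
tool_pos: [0.585, -0.0164, 0.0143]
eef_rot: [0.999, -0.033, 0.001, 0.0]
wrist_force: [-0.6, -5.7, 3.3]
gripper_width: -0.001
finger_force: 2.6
```

Emit:
servo_tool(moves=[[[0,-0.06,0,0,0,0,0],[0,0,-0.1,0,0,0,0],[0.003,0.06,0,0,0,0,0],[0.002,0.02,0,0,0,0,0],[0.002,0.02,0,0,0,0,0],[0.002,0.02,0,0,0,0,0]]])

```text
t: 16.35
tool_pos: [0.5852, -0.0161, 0.0085]
eef_rot: [0.999, -0.033, 0.0, 0.002]
wrist_force: [-1.4, -27.9, 4.9]
gripper_width: 0.003
finger_force: 14.7
```

Emit:
servo_tool(moves=[[[0,-0.2,0,0,0,0,0],[0,0,0.9,0,0,0,0.7],[0,0,0.9,0,0,0,0.7],[-0.4,0.8,0,0,0,0,0.7],[-0.4,0.8,0,0,0,0,0.7],[-0.4,0.85,-0.2,0,0,0,0.7],[0,0,-0.8,0,0,0,0.7],[0,0,-0.6,0,0,0,0.7]]])

```text
t: 17.15
tool_pos: [0.5241, 0.1004, 0.0168]
eef_rot: [0.999, -0.032, -0.0, -0.0]
wrist_force: [1.0, 0.1, -0.3]
gripper_width: 0.699
finger_force: 0.0
```

Emit:
servo_tool(moves=[[[0,0,-0.2,0,0,0,0.7],[0,0,-0.15,0,0,0,0.7],[0,0,0,0,0,0,0.7]]])

```text
t: 17.45
tool_pos: [0.5251, 0.099, 0.0008]
eef_rot: [0.999, -0.033, -0.0, -0.0]
wrist_force: [-0.2, 0.1, -0.3]
gripper_width: 0.7
finger_force: 0.0
```

Contact is expected near x = 0.542, so I'll approach slowly and press.

Emit:
servo_tool(moves=[[[0.1,-0.005,0,0,0,0,0.7],[0.1,-0.005,0,0,0,0,0.7],[0.06,0,0,0,0,0,0.7],[0.04,0,0,0,0,0,0.7],[0.03,0,0,0,0,0,0.7],[0.03,0,0,0,0,0,0.7]]])

```text
t: 18.05
tool_pos: [0.5426, 0.0987, 0.0007]
eef_rot: [0.999, -0.033, -0.001, 0.0]
wrist_force: [-9.1, 0.8, 4.9]
gripper_width: 0.698
finger_force: 4.7
```

Emit:
servo_tool(moves=[[[0.03,0.01,0,0,0,0,0.7],[0.03,0.01,0,0,0,0,0.7],[0.01,0.01,0,0,0,0,0.7],[0,0,0,0,0,0,0.7],[0,0,0,0,0,0,0.7],[0,0,0,0,0,0,0.7],[0,0,0,0,0,0,0.7],[0,0,0,0,0,0,0.7]]])

```text
t: 18.85
tool_pos: [0.5429, 0.0995, -0.0]
eef_rot: [0.999, -0.034, -0.005, 0.001]
wrist_force: [-24.7, -6.4, 16.0]
gripper_width: 0.7
finger_force: 12.3
```

Emit:
servo_tool(moves=[[[-0.1,0,0,0,0,0,0.7],[-0.3,0,0.2,0,0,0,0.7],[0,0,0.9,0,0,0.8,0.7],[0,0,0.9,0,0,1,0.7],[0,0,0.7,0,0,1,0.7],[0.6,-0.57,0,0,0,1,0.7],[0.6,-0.57,0,0,0,1,0.7],[0.6,-0.57,0,0,0,1,0.7]]])

```text
t: 19.65
tool_pos: [0.6175, 0.0138, 0.1364]
eef_rot: [0.963, 0.27, 0.001, 0.0]
wrist_force: [-0.2, 0.4, -1.0]
gripper_width: 0.701
finger_force: 0.0
```

Emit:
servo_tool(moves=[[[0.6,-0.57,0,0,0,1,0.7],[0,0,0,0,0,1,0.7],[0,0,0,0,0,1,0.7],[0,0,0,0,0,1,0.7],[0,0,0,0,0,1,0.7],[0,0,0,0,0,1,0.7],[0,0,0,0,0,0,0.7]]])

```text
t: 20.35
tool_pos: [0.6464, -0.0137, 0.1357]
eef_rot: [0.833, 0.553, 0.0, -0.0]
wrist_force: [0.8, -0.8, -0.6]
gripper_width: 0.695
finger_force: 0.0
```

```bash
python3 - <<'E'
from h import *
s=r.state();q=s["eef_rot"];print(s["t"],s["tool_pos"],q,"tooly",np.degrees(2*np.arctan2(q[1],q[0]))-90+180,s["q"])
p=eyes.read_camera("wrist"); cv2.imwrite("pics/w5.png",p["color"][:,:,::-1])
for b in eyes.boxes_of(p,"clamp_knob"): print(b["centre"],b["confidence"])
W=world(p,np.ones((480,640),bool)); c=np.array([.6425,-.014])
Q=W[(W[:,2]>.066)&(W[:,2]<.077)&(np.hypot(*(W[:,:2]-c).T)<.03)]; print(len(Q),Q.mean(0) if len(Q) else "", rect(Q) if len(Q) else "")
E
```

```text
20.35 [ 0.64637865 -0.01371073  0.13570475] [ 8.33384637e-01  5.52693447e-01  4.10177886e-06 -2.86846531e-06] tooly 157.10398322281566 [-7.78527620e-02  5.98096631e-01  1.32120092e+00  1.01842542e-05
  1.22229217e+00  3.21754639e-01]
[0.6565, 0.0184, 0.0269] 0.86
1074 [ 0.64548223 -0.01424982  0.07197705] (array([645.1, -15.2]), array([19. , 19.2]), 54.02)
```

View pics/w5.png

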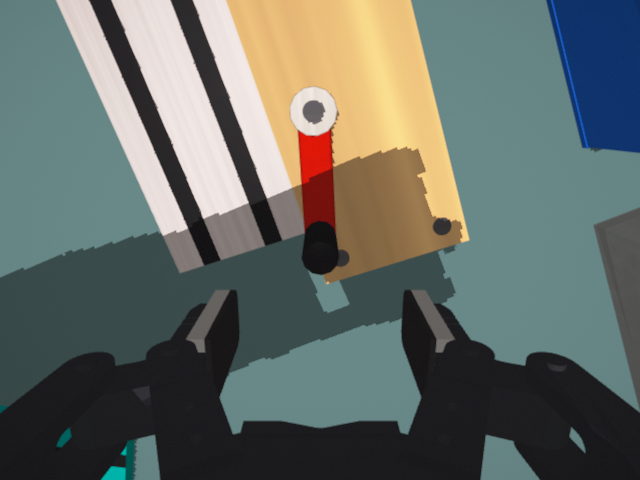

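The wrist picture shows the knob at (320,248) between the open fingers (220,300 and 420,300), the red arm running up to the pivot at (313,112), and the plate flush along the panel. I'll lower over the knob and narrow the fingers.

Emit:
servo_tool(moves=[[[0,0,-0.6,0,0,0,0.7],[0,0,-0.6,0,0,0,0.7],[0,0,-0.5,0,0,0,0.7],[0,0,-0.18,0,0,0,0.4],[0,0,0,0,0,0,0.4],[0,0,0,0,0,0,0.4],[0,0,0,0,0,0,0.4]]])

```text
t: 21.15
tool_pos: [0.6472, -0.0138, 0.0434]
eef_rot: [0.834, 0.552, 0.001, 0.001]
wrist_force: [0.3, -0.2, -0.8]
gripper_width: 0.399
finger_force: 0.0
```

```bash
python3 - <<'E'
from h import *
s=r.state();print(s["t"],s["tool_pos"],s["wrist_force"],s["gripper_width"])
c=np.array([.6705,.0553]); t0=np.array(s["tool_pos"][:2])
a0=np.arctan2(*(t0-c)[::-1])%(2*np.pi); R=0.075
prev=t0
for a in np.radians(np.linspace(np.degrees(a0),175.5-6,17))[1:]:
    q=c+R*np.array([np.cos(a),np.sin(a)]); print(((q-prev)/.05).round(2),np.degrees(a).round(1)); prev=q
E
```

```text
21.15 [ 0.64715503 -0.01383717  0.0434271 ] [ 0.32707355 -0.18287521 -0.81767318] 0.3985949288154785
[-0.14  0.01] 246.2
[-0.12  0.06] 241.1
[-0.11  0.07] 236.0
[-0.11  0.08] 230.9
[-0.1   0.09] 225.8
[-0.09  0.1 ] 220.7
[-0.08  0.11] 215.5
[-0.07  0.11] 210.4
[-0.06  0.12] 205.3
[-0.05  0.12] 200.2
[-0.04  0.13] 195.1
[-0.03  0.13] 190.0
[-0.02  0.13] 184.8
[-0.01  0.13] 179.7
[0.01 0.13] 174.6
[0.02 0.13] 169.5
```

Emit:
servo_tool(moves=[[[-0.14,0.01,0,0,0,-0.85,0.4],[-0.12,0.06,0,0,0,-0.85,0.4],[-0.11,0.07,0,0,0,-0.85,0.4],[-0.11,0.08,0,0,0,-0.85,0.4],[-0.1,0.09,0,0,0,-0.85,0.4],[-0.09,0.1,0,0,0,-0.85,0.4],[-0.08,0.11,0,0,0,-0.85,0.4],[-0.07,0.11,0,0,0,-0.85,0.4]]])

```text
t: 21.95
tool_pos: [0.6058, 0.0176, 0.0431]
eef_rot: [0.974, 0.225, 0.001, 0.0]
wrist_force: [1.7, -1.4, -0.1]
gripper_width: 0.396
finger_force: 0.9
```

Emit:
servo_tool(moves=[[[-0.06,0.12,0,0,0,-0.85,0.4],[-0.05,0.12,0,0,0,-0.85,0.4],[-0.04,0.13,0,0,0,-0.85,0.4],[-0.03,0.13,0,0,0,-0.85,0.4],[-0.02,0.13,0,0,0,-0.85,0.4],[-0.01,0.13,0,0,0,-0.85,0.4]]])

```text
t: 22.55
tool_pos: [0.5956, 0.0558, 0.0432]
eef_rot: [0.999, -0.04, 0.001, 0.0]
wrist_force: [0.8, -2.4, 0.0]
gripper_width: 0.402
finger_force: 0.7
```

Emit:
servo_tool(moves=[[[0,0.08,0,0,0,0,0.4],[0,0.06,0,0,0,0,0.4],[0,0.04,0,0,0,0,0.4],[0,0.03,0,0,0,0,0.4]]])

```text
t: 22.95
tool_pos: [0.5951, 0.0662, 0.042]
eef_rot: [0.999, -0.038, 0.0, 0.0]
wrist_force: [-0.3, -1.2, 0.9]
gripper_width: 0.402
finger_force: 0.8
```

Emit:
servo_tool(moves=[[[0,0.03,0,0,0,0,0.4],[0,0.02,0,0,0,0,0.4],[0,0.02,0,0,0,0,0.4]]])

```text
t: 23.25
tool_pos: [0.595, 0.068, 0.0419]
eef_rot: [0.999, -0.038, 0.0, 0.001]
wrist_force: [-1.9, -19.5, 4.1]
gripper_width: 0.399
finger_force: 9.9
```

The clamp is at its end stop. Now I'll back off, open and leave.

Emit:
servo_tool(moves=[[[0,-0.12,0,0,0,0,0.4],[0,0,0,0,0,0,0.6],[0,0,0,0,0,0,0.6],[0,0,0.6,0,0,0,0.6],[0,0,0.9,0,0,0,0.6],[-0.4,0,0.8,0,0,0,0.6],[-0.9,0,0.3,0,0,0,0.6],[-0.9,0,0.3,0,0,0,0.6]]])

```text
t: 24.05
tool_pos: [0.4836, 0.0641, 0.1876]
eef_rot: [0.999, -0.038, 0.001, -0.0]
wrist_force: [-0.1, 0.2, 0.6]
gripper_width: 0.597
finger_force: 0.0
```

Emit:
servo_tool(moves=[[[-0.6,-0.7,0,0,0,0,0.6],[-0.6,-0.7,0,0,0,0,0.6],[0,-0.9,0,0,0,0,0.6],[0,-0.9,0,0,0,0,0.6],[0,-0.9,0,0,0,0,0.6],[0,0,0,0,0,0,0.6]]])

```text
t: 24.65
tool_pos: [0.4247, -0.1449, 0.1869]
eef_rot: [0.999, -0.04, 0.0, 0.0]
wrist_force: [0.2, 1.7, -0.1]
gripper_width: 0.598
finger_force: 0.0
```

```bash
python3 -c "
from h import *
p,f,o=check((0.6,0.09))
c=p['color'][130:290,180:360,::-1]; cv2.imwrite('pics/t6.png',cv2.resize(c,None,fx=4,fy=3.7,interpolation=cv2.INTER_CUBIC))
W=world(p,np.ones((480,640),bool));Q=W[(W[:,2]>.062)&(W[:,2]<.078)&(np.hypot(*(W[:,:2]-[.6,.06]).T)<.05)];k=Q.mean(0)[:2];print('knob',k,'radial deg',np.degrees(np.arctan2(*(k-[.6705,.0553])[::-1])),'want 175.5')
"
```

```text
Traceback (most recent call last):
  File "h.py", line 25, in check
    P=o["plate"]; c,s_,a=rect(P[abs(P[:,2]-.015)<.004]); y=np.deg2rad(a if s_[0]>150 else a+90); a=y-np.pi/2
      ~^^^^^^^^^
KeyError: 'plate'
```

```bash
python3 -c "
from h import *
p=eyes.read_camera('top')
c=p['color'][130:290,180:360,::-1]; cv2.imwrite('pics/t6.png',cv2.resize(c,None,fx=4,fy=3.7,interpolation=cv2.INTER_CUBIC))
W=world(p,np.ones((480,640),bool));Q=W[(W[:,2]>.062)&(W[:,2]<.078)&(np.hypot(*(W[:,:2]-[.6,.06]).T)<.05)];k=Q.mean(0)[:2];print('knob',k,'radial deg',np.degrees(np.arctan2(*(k-[.6705,.0553])[::-1])),'want 175.5')
"
```

```text
knob [0.59519828 0.06106681] radial deg 175.62068107536535 want 175.5
```

View pics/t6.png

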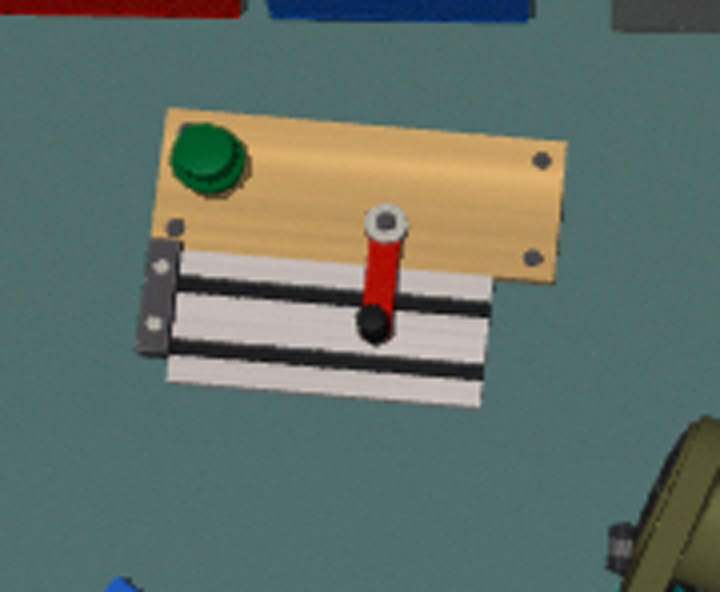

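The crop shows the plate flush against the panel (row 262) and the stop (column 178). The red arm lies square across it, with the knob at (374,322), and the robot is clear.

```bash
python3 -c "
from workcell import r
print(r.sign_off())"
```

```text
the job is handed in; nothing more can be done
None
```

The job is handed in: the plate is flush against the panel edge and butted to the stop, it was pressed at about 25 N, and the clamp is turned to its end stop with the red arm across the plate.

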